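# Couple a trolley hitch head to its tow ball and latch it

## Robot

A 6-joint arm with a two-finger parallel gripper is mounted at the origin on the work surface. World frame = base frame: x ahead of the robot, y to its left, z up, the work surface at z = 0. Lengths are in m, angles in rad, forces in N, time in s.
With the tool pointing down it reaches from about 0.3 to 0.95 m from the base axis. Payload 3.1 kg.
Tool frame: the origin (TCP) lies at the very end of the fingers, on their centre line; the grasp point (between the pads) lies 19 mm behind it; z points along the fingers, y is the direction in which the jaws open and shut (so a half turn about z gives the same grasp; the last joint's range is limited). The gripper opens to 85 mm and grips with 20 to 120 N. Pads are 22 mm wide; open, the fingers measure 114 mm over their backs; the gripper's body (76 mm by 85 mm) begins 54 mm behind the grasp point. The pads swing forward as they close: fully open they stand 13 mm farther back than shut.
Start: joints at [-0.07, 0.308, 1.634, -0, 1.2, -0.07], TCP at [0.625, -0, 0.209] pointing down, gripper open.
Joint ranges: [-3.06, 3.06], [-0.79, 1.96], [0.05, 2.63], [-1.19, 4.34], [0.05, 2.64], [-2.94, 2.94]. Speed limits (rad/s): [2.79, 2.79, 3.14, 3.14, 3.14, 3.14].

## Interface

Orientations are given as a unit quaternion [x, y, z, w].
In Python, from bench import manip gives the robot as it stands. The module is installed in compiled form; this text tells all that it offers.
- The arm moves only by the tool move_arm, never from a script. Its argument "commands" is a list of rows, each a list of 7 numbers: the turn, a rotation vector about the tool's x, y, z normalised to -1 to 1, where 1 is 90 degrees, then the shift along the tool's x, y, z normalised to -1 to 1, where 1 is 0.1 m, then the gripper command: -1 is shut, 1 is fully open, values between are in proportion. In form: [[ax, ay, az, tx, ty, tz, fingers], ...]. A call has 1 to 8 rows; each row is the pose to reach, as a shift and turn from the pose measured when the call began, along the tool's axes at that moment; what a row does not reach only later rows make up. A row lasts 1/8 s, in which the tool goes at most 62.5 mm and 10.7 degrees, less where a joint would pass 70% of its speed; a pose out of reach is approached as far as the arm can. A call with a number of a shift or a turn outside -1 to 1 is refused whole. A call with a gripper value outside its range is refused whole. The fingers move at their own pace and stop on an object; "newtons" is the grip in N (left out, the last holds). Time passes only in rows, so rows that repeat a pose let the fingers close. It gives the time, the measured TCP pose, the force and the opening at its end, in the units of the state.
- manip.state(): the state, without advancing time (a new reading comes with each control period).
- manip.get_image(name): name is "scene" or "side" or "wrist"; returns a dict with "pixels" (420x560x3 uint8, red, green, blue), "fx", "fy", "cx", "cy" (pixels), "rvec" (rotation vector, rad) and "tvec" (3), from world to camera coordinates, as OpenCV has them. Camera axes: x right, y down, z forward; pixel columns grow to the right and rows downward; lengths in m; the calibration is good to about 2 mm. A picture is of the moment at which its call begins. There is no depth.
- manip.hand_in(): hands the job in, once; it reports no verdict.
The state is a dict: "clock": time; "joint_pos": joint angles; "joint_velocities": joint speeds; "tau": joint torques, N m; "ee_pos": TCP position; "orientation": TCP orientation; "ft_force": force on the tool from outside, world axes, zero at the start; "torque": the same for the moment, N m; "width": finger opening in m.
Only numpy, scipy, OpenCV 4.12 (cv2) and the standard library are available. Lean on these libraries where they do the work, as an engineer would, in place of code of your own. Each camera call takes 0.05 s, during which the arm holds its last target. There are 200 camera calls.

## Task

The hitch head is standing on end on the bench. Without letting it topple or drop, turn it the right way up, set it down on the bench on its mouth and flange and let go; then take it again from above, lower it gently over the ball of the tow bracket with its tail between the two guide pins until it sits flat on the plate, with the latch lever still up. Finally press the latch lever fully down, let go of everything, and leave the tin, the spanner and the tray where they are.

Things in the scene. Friction and masses are not known exactly. Their poses are not given: they have to be found in the camera images.
- hitch_head (a point): Centre of the hitch head's block: loose grey metal, 56 mm nose to tail, 50 across (flat parallel sides, to grip), 58 tall; whole part about 0.6 kg. Axes: z to the nose, x to the top, y across. At the start it stands on its tail: z up, this point 90 mm above the bench. Right way up: x up, point 29 mm above the bench, on mouth rim and flange. Centre of mass about 14 mm tailward (-z) of this point.
- socket_mouth (a point): Centre of the round mouth of the blind socket in the block's underside (40 mm bore, 50 mm deep, 2 mm chamfer); 29 mm from hitch_head along -x, same axes; at the start the mouth faces sideways. When coupled it coincides with ball_root.
- tail_flange (a point): Middle of the front face of the dark flange plate at the tail (50 across, 58 tall, 10 mm thick), 80 mm behind hitch_head (-z); the tail face is 90 mm behind hitch_head. A 30 mm square dark tube joins block and flange, between x -19 and +11 mm. Same axes as hitch_head.
- latch (a joint): Latch lever on top of the hitch head: 0 = fully raised, 35 degrees above the block's top, pointing tailward and up; 0.61 rad = fully down, level above the tube. Stiff hinge: stays where left, about 4 N at its end moves it. Its pivot runs across the part, 35.5 mm above (x) and 14 mm tailward (-z) of hitch_head.
- lever_pad (a point): Middle of the upper face of the thumb pad (28 mm across, 18 mm long) near the free end of the 20 mm wide, 64 mm long latch lever, 57 mm from its pivot. From fully raised to fully down it drops about 32 mm and moves about 13 mm tailward, ending 40 mm above and 71 mm tailward of hitch_head.
- ball_root (a point): Point on the top face of the fixed tow bracket's dark plate (160 x 120 mm, 16 mm thick, top 16 mm above the bench), under the ball. Steel ball 36 mm across on a 20 mm neck: centre 28 mm, top 46 mm above this point. Axes: z up, x = the way the hitch's nose must point when coupled. The plate reaches from x -110 to +50 mm.
- back_plate (a point): Middle of the inner face of the bracket's upright back plate (8 mm thick, 120 wide, 75 mm tall above the plate), on the nose side, 42 mm from the ball's axis along ball_root's x.
- guide_pins (a point): Midway between the bracket's two upright round-topped guide pins (10 mm thick, 45 mm tall above the plate, 40 mm clear between them), 54 mm from the ball's axis along ball_root's -x. The hitch's tube goes down between them, its flange beyond them.
- tin: Bystander: yellow round tin, 64 mm diameter, 85 mm tall, origin at the centre of its underside. Leave alone.
- spanner: Bystander: steel spanner lying flat on the bench along its x axis. Leave alone.
- tray: Bystander: small grey open parts tray, 90 x 130 x 35 mm, origin at the centre of its underside. Leave alone.
There are look-alikes about, which are no part of the job. Leave any blue or pink look-alike of the part that bears hitch_head alone. Leave any red look-alike of the part that bears ball_root alone.

How it is judged:
By the outcome, as a careful person would: the job done as asked, in the order asked, and still so for the second after the job is handed in, with the robot touching nothing.
It also fails if it takes over 72 s, if anything falls off the work surface, if the arm or the gripper's body presses on something with over 40 N, if the wrist force passes 120 N, or if a joint passes its speed limit or range.

## Working session

There is one attempt and no reset: what is moved stays moved. The work goes in short steps, Python scripts to look and compute and a tool call to move; the robot and the scene stay as the last step left them, time stands still between calls to the robot, and variables do not carry over. Pictures are saved under pics/ and viewed, about 8 in all and at most 12, crops included, and the job is handed in when it is done.

Besides the shell and the picture viewer there is one more tool, called after "Call:" as name(argument=value, ...) on one line, values as JSON. move_arm: Moves the arm, as the interface text tells. Scaled input: -1 to 1 covers 0.1 m each way for a shift and 90 degrees each way for a turn. Its arguments: {"type":"object","properties":{"commands":{"type":"array"},"newtons":{"type":"number"}},"required":["commands"]}

```bash
mkdir -p pics
cat > h.py <<'E'
import numpy as np, cv2
from bench import manip
from scipy.spatial.transform import Rotation as R
def shot(n,f):
    g=manip.get_image(n); cv2.imwrite('pics/'+f,g['pixels'][:,:,::-1]); np.savez('pics/'+f+'.npz',**g); return g
def ray(g,u,v):
    M=R.from_rotvec(np.ravel(g['rvec'])).as_matrix(); t=np.ravel(g['tvec'])
    d=M.T@np.array([(u-g['cx'])/g['fx'],(v-g['cy'])/g['fy'],1]); return -M.T@t,d
def atz(g,u,v,z):
    c,d=ray(g,u,v); return c+d*(z-c[2])/d[2]
def proj(g,P):
    M=R.from_rotvec(np.ravel(g['rvec'])).as_matrix(); p=np.atleast_2d(P)@M.T+np.ravel(g['tvec'])
    return np.c_[g['fx']*p[:,0]/p[:,2]+g['cx'],g['fy']*p[:,1]/p[:,2]+g['cy']]
def load(f): return dict(np.load('pics/'+f+'.npz'))
E
python3 - <<'E'
from h import *
a=shot('scene','scene0.png');b=shot('side','side0.png')
cv2.imwrite('pics/both0.png',np.vstack([a['pixels'],b['pixels']])[:,:,::-1])
for g in(a,b):print(ray(g,280,210),g['fx'])
s=manip.state();print(s)
E
```

```text
(array([ 1.2652881 , -0.14406712,  0.67539869]), array([-0.77575977,  0.15569673, -0.61204823])) 403.01038723387256
(array([0.380071  , 0.74180187, 0.66963253]), array([ 0.14956501, -0.764417  , -0.62714908])) 428.3957440799097
{'clock': 0.1, 'joint_pos': array([-6.97369047e-02,  3.08954974e-01,  1.63506516e+00,  3.49756405e-05,
        1.19967311e+00, -6.96814814e-02]), 'joint_velocities': array([-0.00017195, -0.00018096, -0.00514111,  0.00034734,  0.00122295,
       -0.00155588]), 'tau': array([ 8.17496607e-05, -4.16405118e+01, -2.77644914e+01, -1.21622929e-04,
        4.01614045e-03,  3.27598855e-06]), 'ee_pos': array([6.24212438e-01, 1.57257129e-05, 2.08236068e-01]), 'orientation': array([ 7.07130482e-01,  7.07082299e-01, -6.76844632e-04, -8.03285204e-04]), 'ft_force': array([ 0.55340649, -0.27287566, -0.43314447]), 'torque': array([0.00229874, 0.0129201 , 0.01220855]), 'width': 0.08571415689398382}
```

View pics/scene0.png

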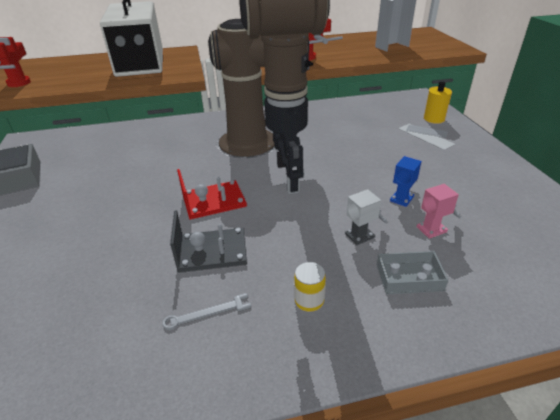

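View pics/side0.png

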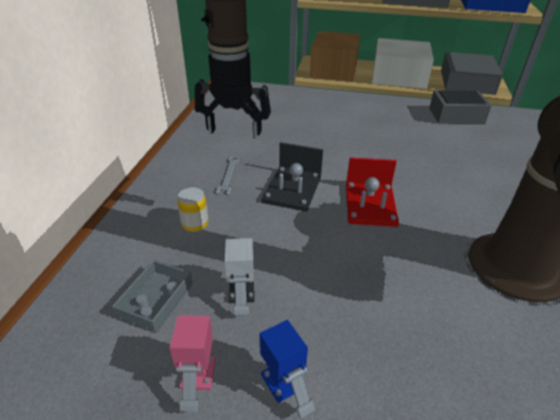

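Candidates for the hitch: grey at scene (363,215) / side (240,265), with pink (437,210) and blue (405,180) as look-alikes. Candidates for the bracket: dark one at scene (210,243) / side (293,180), with the red one (213,195) as look-alike. I choose the grey hitch and the dark bracket, and check both in one close-crop montage.

Run:
```python
from h import *
a=load('scene0.png')['pixels'];b=load('side0.png')['pixels']
c=lambda i,u,v:cv2.resize(i[v:v+75,u:u+100],(400,300),interpolation=cv2.INTER_CUBIC)
m=np.vstack([np.hstack([c(a,310,180),c(a,160,205)]),np.hstack([c(b,190,235),c(b,245,138)])])
cv2.imwrite('pics/crop1.png',m[:,:,::-1])
```

```text
(no output)
```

View pics/crop1.png

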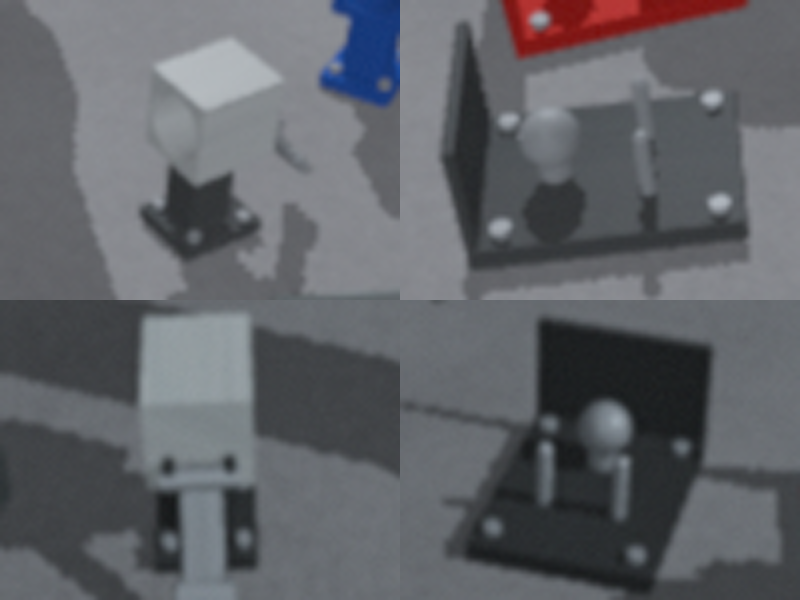

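```bash
cat > fit.py <<'E'
from h import *
from scipy.optimize import least_squares
def fit(obs,x0):
    # obs: list of (g, Nx3 local pts, Nx2 px) ; pose x,y,yaw (local z = world z)
    def T(p,L): return np.asarray(L)@R.from_euler('z',p[2]).as_matrix().T+[p[0],p[1],0]
    f=lambda p:np.concatenate([(proj(g,T(p,L))-u).ravel() for g,L,u in obs])
    r=least_squares(f,x0,x_scale=[.01,.01,.1],loss='soft_l1'); return r.x,f(r.x).reshape(-1,2).round(1)
E
python3 - <<'E'
from fit import *
a=load('scene0.png');b=load('side0.png')
q=lambda l,o:(np.array(l)+.5)/4-.5+o
print('nose ctr',atz(a,364.6,198.5,.118),atz(b,238.8,249.4,.118))
# local: X=part x (top dir), Y = across ; nose face corners
def N(X,Y,z):return [X/1e3,Y/1e3,z/1e3]
# part axes: z up, x top -> world yaw dir, y = z cross x
sc=q([(152,68),(235,38),(283,80),(205,111),(187,258),(140,208),(262,222)],[310,180])
si=q([(142,15),(247,12),(253,102),(140,102)],[190,235])
# top faces ~+y(yaw~90..): y_local -> -x world. scene cam looks -x: image right=+y, down=+x
Ls=[N(-29,-25,118)]*0
P={'mn':N(-29,-25,118),'mf':N(-29,25,118),'tn':N(29,-25,118),'tf':N(29,25,118)}
ls=[P['mn'],P['mf'],P['tf'],P['tn']]
for name,ls,fl,lsi in [('A',[P['mn'],P['mf'],P['tf'],P['tn']],[N(29,-25,0),N(-29,-25,0),N(29,25,0)],[P['mn'],P['mf'],P['tf'],P['tn']])]:
    # side cam looks -y: image right = -x ; top-left=far,+x
    print(name,*fit([(a,ls+fl,sc),(b,lsi,si)],[.75,.1,1.57]))
    print(name,*fit([(a,ls,sc[:4]),(b,lsi,si)],[.75,.1,1.57]))
sc=q([(550,135),(640,85),(643,133)],[160,205])-[100,0]
si=q([(206,125),(145,147),(221,160)],[245,138])
print(atz(a,*sc[0],.044),atz(b,*si[0],.044))
Z=lambda x,y,z:[x/1e3,y/1e3,z/1e3]
# nose way = toward back plate: -y world, yaw~-90: local y -> +x world
L=[Z(0,0,44),Z(-54,-25,61),Z(-54,25,61)]
print(*fit([(a,L,sc),(b,[L[0],L[2],L[1]],si)],[.7,-.2,-1.57]))
E
```

```text
nose ctr [0.56568487 0.19866926 0.118     ] [0.56206529 0.19918139 0.118     ]
A [0.56069798 0.19844001 0.3293254 ] [[ -0.1  -1.9]
 [ -4.7  -1.1]
 [ -0.2   0.3]
 [  2.8  -0.2]
 [  2.5   1.3]
 [ -0.6   0.8]
 [ -0.9   2.8]
 [ 29.2   0.5]
 [  5.1  20. ]
 [-28.8   0.1]
 [ -1.2 -18.9]]
A [0.56256521 0.19754908 1.7754403 ] [[ 11.4  10.3]
 [-21.    6.3]
 [-12.4 -10.4]
 [ 19.3  -7.1]
 [  1.6  -0.4]
 [  1.8   0.6]
 [ -1.3   0.1]
 [ -1.1  -0.2]]
[ 0.52247342 -0.19629202  0.044     ] [ 0.52288362 -0.2001348   0.044     ]
[ 0.52320878 -0.19546016 -1.66540645] [[ 0.4  0.1]
 [ 0.  -1.9]
 [-0.5 -0.2]
 [-0.4  0.9]
 [-0.1 -0.7]
 [-0.1 -0.4]]
```

Run:
```python
from fit import *
a=load('scene0.png');b=load('side0.png')
q=lambda l,o:(np.array(l)+.5)/4-.5+o
for p in q([(152,68),(235,38),(283,80),(205,111)],[310,180]):print(atz(a,*p,.118).round(4))
for p in q([(142,15),(247,12),(253,102),(140,102)],[190,235]):print(atz(b,*p,.118).round(4))
for p in q([(187,258),(140,208),(262,222)],[310,180]):print('fl',atz(a,*p,.0).round(4))
P=q([(445,155),(470,250),(747,228),(738,92)],[60,205])
for p in P:print('plate',atz(a,*p,.016).round(4))
for p in q([(61,250),(252,283),(303,165)],[245,138]):print('plside',atz(b,*p,.016).round(4))
```

```text
[0.5487 0.163  0.118 ]
[0.5322 0.2219 0.118 ]
[0.5791 0.2324 0.118 ]
[0.5955 0.1776 0.118 ]
[0.5955 0.1761 0.118 ]
[0.5476 0.1632 0.118 ]
[0.5299 0.2202 0.118 ]
[0.5792 0.2311 0.118 ]
fl [0.5905 0.18   0.    ]
fl [0.5388 0.168  0.    ]
fl [0.5708 0.2378 0.    ]
plate [ 0.4921 -0.2617  0.016 ]
plate [ 0.5776 -0.2486  0.016 ]
plate [ 0.5993 -0.0933  0.016 ]
plate [ 0.4779 -0.0803  0.016 ]
plside [ 0.5931 -0.0824  0.016 ]
plside [ 0.4712 -0.076   0.016 ]
plside [ 0.4573 -0.2091  0.016 ]
```

```bash
cat > cmd.py <<'E'
from h import *
H=np.array([-np.sin(np.radians(16.3)),np.cos(np.radians(16.3)),0])
def rot(jaw_deg,tilt_deg):
    """jaw axis horizontal at jaw_deg; tilt: +ve = approach leans to jaw+90 deg"""
    d=np.array([np.cos(np.radians(jaw_deg)),np.sin(np.radians(jaw_deg)),0]);h=np.cross([0,0,1],d)
    t=np.radians(tilt_deg);a=np.sin(t)*h-np.cos(t)*np.array([0,0,1])
    return np.c_[np.cross(d,a),d,a]
def row(p,M):
    s=manip.state();C=R.from_quat(s['orientation']).as_matrix()
    rv=R.from_matrix(C.T@M).as_rotvec()/(np.pi/2);sh=C.T@(np.asarray(p)-s['ee_pos'])/.1
    print('row',np.r_[rv,sh].round(3).tolist(),'| clk',round(s['clock'],2),'pos',s['ee_pos'].round(4),'q',s['joint_pos'].round(2),'F',s['ft_force'].round(1),'w',round(s['width'],4))
def err(p,M): row(p,M)
E
python3 - <<'E'
from cmd import *
E
mv() { :; }; mv cmd.py rb.py 2>/dev/null; /bin/mv cmd.py rb.py
python3 - <<'E'
from rb import *
a=load('scene0.png');b=load('side0.png')
print('blue',atz(a,407,166,.118),atz(b,284,347,.118)); print('pink',atz(a,440,195,.118),atz(b,193,336,.118))
print('tin',atz(a,310,305,0),'tray',atz(a,411,287,0),'red',atz(a,213,195,.016))
M=rot(16.3,-45);A=M[:,2];c=np.array([.5635,.198,.09])
G=c+.021*A;print('G',G,'pre',G-.11*A)
row([.57,.1,.27],rot(16.3,-22))
E
```

```text
blue [0.45906163 0.35959427 0.118     ] [0.44070585 0.38235416 0.118     ]
pink [0.59726581 0.37509172 0.118     ] [0.57762917 0.39266844 0.118     ]
tin [0.74302754 0.01790012 0.        ] tray [7.49845125e-01 2.45391187e-01 1.11022302e-16] red [ 0.31462485 -0.1441308   0.016     ]
G [0.56766769 0.18374762 0.07515076] pre [0.54583694 0.25840295 0.1529325 ]
row [-0.036, -0.243, -0.179, 1.0, -0.543, -0.616] | clk 0.1 pos [0.6242 0.     0.2082] q [-0.07  0.31  1.64  0.    1.2  -0.07] F [ 0.6 -0.3 -0.4] w 0.0857
```

Call:
move_arm(commands=[[-0.036,-0.243,-0.179,1.0,-0.543,-0.616,1],[-0.036,-0.243,-0.179,1.0,-0.543,-0.616,1],[-0.036,-0.243,-0.179,1.0,-0.543,-0.616,1],[-0.036,-0.243,-0.179,1.0,-0.543,-0.616,1]])

```text
clock: 0.6
ee_pos: [0.5688, 0.1022, 0.2693]
orientation: [0.587, 0.787, -0.114, 0.152]
ft_force: [0.0, 0.9, -0.2]
width: 0.0853
```

Run:
```python
from rb import *
row([.556,.19,.26],rot(16.3,-45))
```

```text
row [0.001, -0.256, 0.003, 0.849, 0.128, -0.242] | clk 0.6 pos [0.5688 0.1022 0.2693] q [ 0.32  0.19  1.71 -0.4   1.28  0.16] F [ 0.   0.9 -0.2] w 0.0853
```

Call:
move_arm(commands=[[0,-0.256,0.003,0.85,0.128,-0.24,1],[0,-0.256,0.003,0.85,0.128,-0.24,1],[0,-0.256,0.003,0.85,0.128,-0.24,1],[0,-0.256,0.003,0.85,0.128,-0.24,1]])

```text
clock: 1.1
ee_pos: [0.5561, 0.1889, 0.2583]
orientation: [0.554, 0.739, -0.23, 0.306]
ft_force: [-0.1, -0.5, 0.7]
width: 0.0856
```

Run:
```python
from rb import *
M=rot(16.3,-45);c=np.array([.5635,.198,.09])
row(c-.09*M[:,2],M)
```

```text
row [-0.001, 0.0, 0.001, 1.237, 0.098, 0.243] | clk 1.1 pos [0.5561 0.1889 0.2583] q [ 0.64  0.39  1.63 -0.73  1.49  0.56] F [-0.1 -0.5  0.7] w 0.0856
```

Call:
move_arm(commands=[[0,0,0,1,0.098,0,1],[0,0,0,1,0.098,0,1],[0,0,0,1,0.098,0,1]])

```text
clock: 1.48
ee_pos: [0.5456, 0.2578, 0.1861]
orientation: [0.554, 0.739, -0.232, 0.304]
ft_force: [-0.3, -0.1, 0.2]
width: 0.0854
```

Run:
```python
from rb import *
M=rot(16.3,-45);c=np.array([.5635,.198,.09])
row(c-.07*M[:,2],M)
g=shot('wrist','w1.png')
print(proj(g,[c,[.5635,.198,.118]]))
```

```text
row [-0.004, 0.0, 0.001, 0.238, 0.007, 0.421] | clk 1.48 pos [0.5456 0.2578 0.1861] q [ 0.73  0.55  1.56 -0.69  1.48  0.68] F [-0.3 -0.1  0.2] w 0.0854
[[272.12546722 165.43065473]
 [272.04581984 197.57748964]]
```

View pics/w1.png

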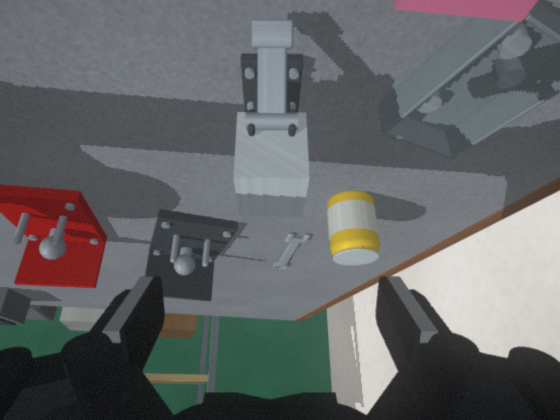

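The wrist view shows the block centred at column ~271, where I predicted 272, with its sides parallel to the jaws. The lever lies tailward, at (272,60), clear of the path. I go in now.

Call:
move_arm(commands=[[0,0,0,0.238,0,0.42,1],[0,0,0,0.238,0,0.42,1],[0,0,0,0.238,0,0.7,1],[0,0,0,0.238,0,0.95,1]])

```text
clock: 2.02
ee_pos: [0.5623, 0.2085, 0.1072]
orientation: [0.556, 0.738, -0.229, 0.306]
ft_force: [0.7, -0.5, -0.1]
width: 0.0854
```

Run:
```python
from rb import *
M=rot(16.3,-45);c=np.array([.5635,.198,.09])
row(c+.021*M[:,2],M)
```

```text
row [-0.001, -0.0, -0.003, 0.048, -0.017, 0.405] | clk 2.02 pos [0.5623 0.2085 0.1072] q [ 0.66  0.61  1.65 -0.75  1.32  0.74] F [ 0.7 -0.5 -0.1] w 0.0854
```

Call:
move_arm(commands=[[0,0,0,0.04,0,0.2,1],[0,0,0,0.04,0,0.4,1],[0,0,0,0.04,0,0.4,1],[0,0,0,0.04,0,0.4,0.4],[0,0,0,0.04,0,0.4,-1],[0,0,0,0.04,0,0.4,-1],[0,0,0,0.04,0,0.4,-1],[0,0,0,0.04,0,0.4,-1]], newtons=25)

```text
clock: 3.02
ee_pos: [0.5694, 0.1846, 0.077]
orientation: [0.556, 0.738, -0.229, 0.306]
ft_force: [-3.9, 2.3, 5.5]
width: 0.0499
```

Run:
```python
from rb import *
M=rot(16.3,-45);c=np.array([.5635,.198,.09])
row(c+.021*M[:,2],M)
```

```text
row [-0.001, 0.0, -0.003, 0.011, -0.019, 0.015] | clk 3.02 pos [0.5694 0.1846 0.077 ] q [ 0.62  0.64  1.68 -0.78  1.26  0.76] F [-3.9  2.3  5.5] w 0.0499
```

Call:
move_arm(commands=[[0,0,0,0,0,0,-1],[0,0,0,0,0,0,-1],[0,0,0,-0.1,0,-0.1,-1],[0,0,0,-0.25,0,-0.25,-1],[0,0,0,-0.42,0,-0.42,-1],[0,0,0,-0.42,0,-0.42,-1]], newtons=80)

```text
clock: 3.78
ee_pos: [0.5715, 0.1859, 0.1399]
orientation: [0.557, 0.737, -0.226, 0.308]
ft_force: [-0.1, 1.3, -7.1]
width: 0.0485
```

Run:
```python
from rb import *
g=shot('side','s1.png')
cv2.imwrite('pics/s1c.png',cv2.resize(g['pixels'][150:350,130:330,::-1],(600,600),interpolation=cv2.INTER_CUBIC))
c=np.array([.54,.13,.15])   # block centre after turn
for t in(-15,15,45):
  M=rot(16.3,t); row(c+.021*M[:,2],M)
```

```text
row [0.002, 0.332, -0.005, -0.3, -0.445, 0.413] | clk 3.83 pos [0.5703 0.1855 0.1381] q [ 0.62  0.55  1.67 -0.76  1.33  0.69] F [ 0.3  0.3 -7.4] w 0.0492
row [0.004, 0.665, -0.004, -0.223, -0.446, 0.336] | clk 3.83 pos [0.5703 0.1855 0.1381] q [ 0.62  0.55  1.67 -0.76  1.33  0.69] F [ 0.3  0.3 -7.4] w 0.0492
row [0.005, 0.999, -0.003, -0.195, -0.446, 0.231] | clk 3.83 pos [0.5703 0.1855 0.1381] q [ 0.62  0.55  1.67 -0.76  1.33  0.69] F [ 0.3  0.3 -7.4] w 0.0492
```

View pics/s1c.png

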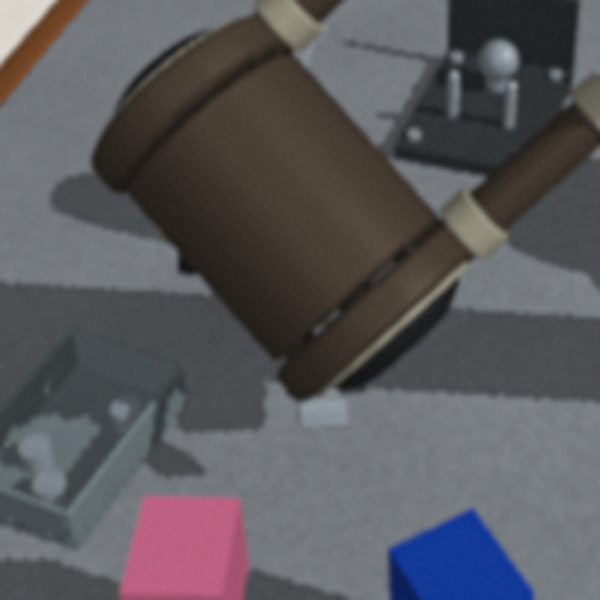

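Call:
move_arm(commands=[[0.001,0.16,-0.003,-0.2,-0.25,0.25,-1],[0.002,0.332,-0.005,-0.3,-0.445,0.413,-1],[0.002,0.332,-0.005,-0.3,-0.445,0.413,-1],[0.004,0.5,-0.004,-0.26,-0.446,0.375,-1],[0.004,0.665,-0.004,-0.223,-0.446,0.336,-1],[0.005,0.8,-0.004,-0.21,-0.446,0.29,-1],[0.005,0.9,-0.003,-0.2,-0.446,0.25,-1],[0.005,0.999,-0.003,-0.195,-0.446,0.231,-1]])

```text
clock: 4.82
ee_pos: [0.5351, 0.1423, 0.135]
orientation: [0.565, 0.756, 0.199, -0.266]
ft_force: [-0.5, -0.1, -8.4]
width: 0.049
```

Run:
```python
from rb import *
M=rot(16.3,45); row(np.array([.54,.13,.06])+.021*M[:,2],M)
```

```text
row [-0.001, 0.069, 0.001, -0.549, 0.012, 0.711] | clk 4.83 pos [0.5351 0.1423 0.135 ] q [-0.18  0.44  1.79  0.62  1.31 -0.75] F [-0.5 -0.1 -8.4] w 0.049
```

Finish the turn while lowering part of the way, then look from the side.

Call:
move_arm(commands=[[0,0.069,0.001,0,0,0,-1],[0,0.069,0.001,-0.2,0.01,0.28,-1],[0,0.069,0.001,-0.4,0.01,0.5,-1],[0,0.069,0.001,-0.55,0.01,0.71,-1],[0,0.069,0.001,-0.55,0.01,0.71,-1]])

```text
clock: 5.45
ee_pos: [0.5323, 0.1433, 0.042]
orientation: [0.554, 0.74, 0.225, -0.308]
ft_force: [-0.2, -0.5, -6.6]
width: 0.0487
```

Run:
```python
from rb import *
g=shot('side','s2.png'); f=shot('scene','c2.png')
r=lambda p,u,v:cv2.resize(p[v:v+150,u:u+100],(400,600),interpolation=cv2.INTER_CUBIC)
cv2.imwrite('pics/s2c.png',np.hstack([r(g['pixels'],215,150),r(f['pixels'],290,140)])[:,:,::-1])
M=rot(16.3,45); row(np.array([.54,.13,.029])+.021*M[:,2],M)
```

```text
row [-0.002, 0.001, 0.0, -0.215, 0.008, 0.222] | clk 5.55 pos [0.5353 0.1437 0.045 ] q [-0.21  0.63  1.78  0.71  1.26 -0.91] F [ 0.5 -0.2 -7.2] w 0.0487
```

View pics/s2c.png

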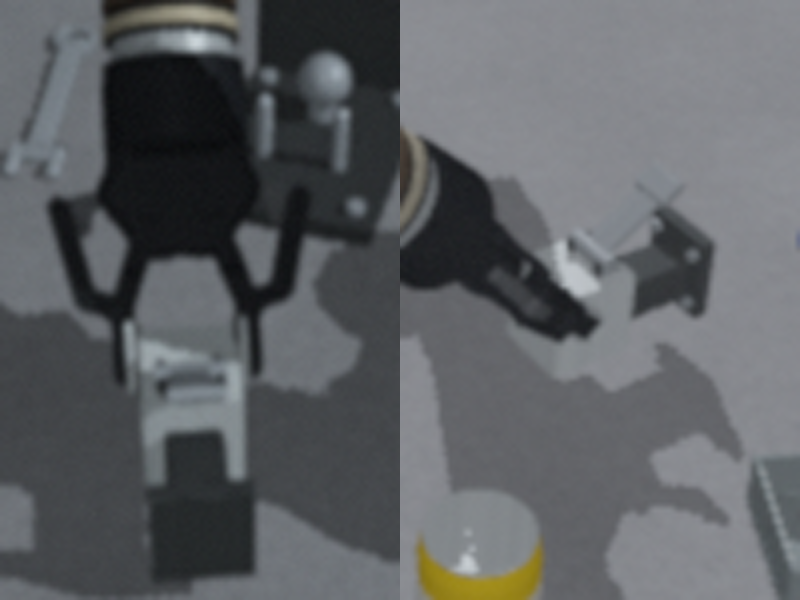

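The part is held the right way up and roughly level, lever raised, with clear bench below it. I lower it slowly.

Call:
move_arm(commands=[[0,0,0,-0.08,0,0.08,-1],[0,0,0,-0.15,0,0.16,-1],[0,0,0,-0.18,0,0.19,-1],[0,0,0,-0.19,0,0.2,-1],[0,0,0,-0.19,0,0.2,-1]])

```text
clock: 6.18
ee_pos: [0.5351, 0.1443, 0.0175]
orientation: [0.553, 0.74, 0.228, -0.307]
ft_force: [-0.2, -0.7, -7.4]
width: 0.0491
```

Run:
```python
from rb import *
M=rot(16.3,45); row(np.array([.54,.13,.029])+.021*M[:,2],M)
```

```text
row [-0.002, 0.001, 0.0, -0.025, 0.007, 0.022] | clk 6.17 pos [0.5351 0.1443 0.0175] q [-0.21  0.68  1.78  0.72  1.23 -0.94] F [-0.2 -0.7 -7.4] w 0.0491
```

Call:
move_arm(commands=[[0,0,0,-0.01,0,0.01,-1],[0,0,0,-0.02,0,0.02,-1],[0,0,0,-0.02,0,0.02,-1]])

```text
clock: 6.55
ee_pos: [0.5354, 0.1442, 0.0157]
orientation: [0.553, 0.74, 0.228, -0.307]
ft_force: [-0.8, -2.8, -1.3]
width: 0.049
```

Call:
move_arm(commands=[[0,0,0,-0.007,0,0.007,-1],[0,0,0,-0.014,0,0.014,-1],[0,0,0,-0.014,0,0.014,-1]])

```text
clock: 6.92
ee_pos: [0.5354, 0.1442, 0.0157]
orientation: [0.552, 0.74, 0.229, -0.308]
ft_force: [-3.7, -5.2, 6.3]
width: 0.0488
```

Call:
move_arm(commands=[[0,0,0,0,0,0,-0.2],[0,0,0,0,0,0,0.3],[0,0,0,0,0,0,1],[0,0,0,0,0,0,1],[0,0,0,0,0,-0.2,1],[0,0,0,0,0,-0.6,1],[0,0,0,0,0,-1,1],[0,0,0,0,0,-1,1]], newtons=20)

```text
clock: 7.92
ee_pos: [0.5597, 0.0734, 0.0895]
orientation: [0.553, 0.741, 0.231, -0.304]
ft_force: [0.4, -0.6, 0.3]
width: 0.0856
```

Run:
```python
from rb import *
row(np.array([.53,.13,.20]),rot(16.3,0))
```

```text
row [0.003, -0.499, 0.002, 1.225, -0.119, -0.342] | clk 7.92 pos [0.5597 0.0734 0.0895] q [-0.31  0.61  1.69  0.64  1.39 -0.9 ] F [ 0.4 -0.6  0.3] w 0.0856
```

Call:
move_arm(commands=[[0,0,0,0.4,0,-0.4,1],[0,-0.15,0,0.8,-0.05,-0.55,1],[0,-0.3,0,0.95,-0.1,-0.55,1],[0,-0.4,0,0.95,-0.1,-0.55,1],[0.003,-0.499,0.002,0.95,-0.1,-0.55,1],[0.003,-0.499,0.002,0.95,-0.1,-0.55,1]])

```text
clock: 8.68
ee_pos: [0.54, 0.1004, 0.1956]
orientation: [0.598, 0.802, -0.0, 0.001]
ft_force: [-0.4, -0.0, 0.7]
width: 0.0854
```

Run:
```python
from rb import *
row(np.array([.53,.13,.20]),rot(16.3,0))
g=shot('wrist','w2.png');f=shot('scene','c3.png');s=shot('side','s3.png')
c=np.array([.54,.13,.029]);print(proj(g,[c+[0,0,.029],c+.08*H+[0,0,.029]]))
r=lambda p,u,v:cv2.resize(p[v:v+70,u:u+93],(400,300),interpolation=cv2.INTER_CUBIC)
cv2.imwrite('pics/m3.png',np.hstack([cv2.resize(g['pixels'],(400,300)),np.zeros((300,0,3),np.uint8),r(s['pixels'],220,210)])[:,:,::-1])
```

```text
row [0.0, 0.001, 0.003, 0.312, -0.012, -0.045] | clk 8.68 pos [0.54   0.1004 0.1956] q [ 0.11  0.18  1.83 -0.    1.14 -0.18] F [-0.4 -0.   0.7] w 0.0854
[[280.9249862  154.5424568 ]
 [282.54174852  49.29808779]]
```

View pics/w2.png

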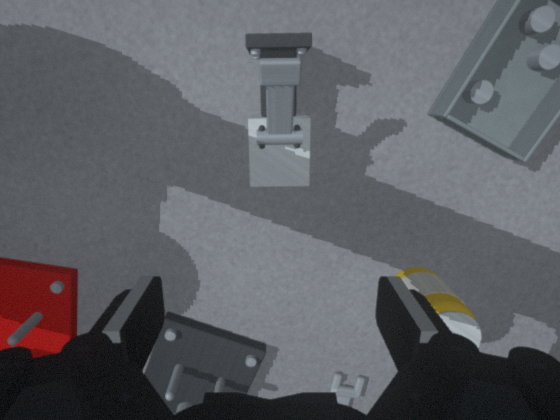

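The hitch stands upright on the bench with its lever up. The block top is centred at about (279,152), so the centre is about (0.538,0.132). The dark bracket is at (210,360). I look at it from above before regrasping.

Run:
```python
from rb import *
row(np.array([.53,.01,.23]),rot(5,0))
row(np.array([.525,-.08,.25]),rot(-4.5,0))
row(np.array([.525,-.18,.25]),rot(-4.5,0))
```

```text
row [-0.001, -0.0, 0.126, -0.813, -0.35, -0.356] | clk 8.82 pos [0.5406 0.0979 0.1944] q [ 0.1   0.18  1.83  0.    1.14 -0.19] F [ 0.9 -0.6  0. ] w 0.0851
row [-0.001, -0.0, 0.232, -1.663, -0.652, -0.556] | clk 8.82 pos [0.5406 0.0979 0.1944] q [ 0.1   0.18  1.83  0.    1.14 -0.19] F [ 0.9 -0.6  0. ] w 0.0851
row [-0.001, -0.0, 0.232, -2.622, -0.933, -0.556] | clk 8.82 pos [0.5406 0.0979 0.1944] q [ 0.1   0.18  1.83  0.    1.14 -0.19] F [ 0.9 -0.6  0. ] w 0.0851
```

Call:
move_arm(commands=[[0,0,0.1,-0.5,-0.2,-0.4,1],[0,0,0.232,-1,-0.39,-0.55,1],[0,0,0.232,-1,-0.39,-0.55,1]])

```text
clock: 9.2
ee_pos: [0.5323, -0.0141, 0.2505]
orientation: [0.737, 0.675, -0.0, 0.0]
ft_force: [0.3, -0.1, 0.3]
width: 0.0853
```

Call:
move_arm(commands=[[0,0,0,-0.5,0,0,1],[0,0,0,-1,0,0,1],[0,0,0,-1,0,0,1]])

```text
clock: 9.57
ee_pos: [0.5227, -0.1168, 0.249]
orientation: [0.739, 0.674, -0.0, -0.001]
ft_force: [-1.1, 0.2, 0.3]
width: 0.0854
```

Run:
```python
from rb import *
row(np.array([.525,-.15,.25]),rot(-4.5,0))
g=shot('wrist','w3.png')
yaw=-95*np.pi/180; B=lambda x,y,z:np.array([.523,-.197,0])+R.from_euler('z',yaw).apply(np.array([x,y,z])/1e3)
print(proj(g,[B(0,0,44),B(-54,25,61),B(-54,-25,61),B(-110,60,16),B(-110,-60,16)]).round(1))
```

```text
row [-0.002, -0.001, -0.009, -0.329, 0.054, -0.01] | clk 9.57 pos [ 0.5227 -0.1168  0.249 ] q [-0.3   0.1   1.8   0.    1.24 -0.21] F [-1.1  0.2  0.3] w 0.0854
[[278.2 243.4]
 [303.6 200.1]
 [253.6 200.3]
 [334.  137.9]
 [221.8 138.4]]
```

View pics/w3.png

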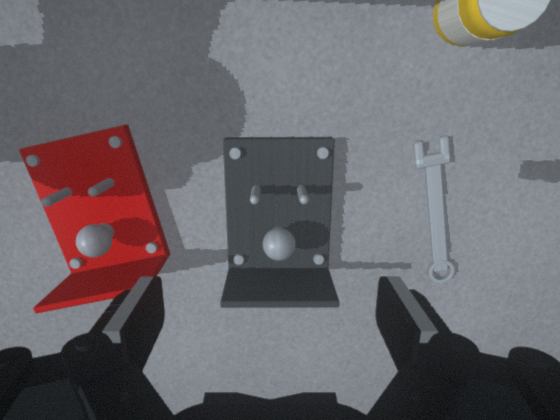

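The ball is at (278.5,243.5), where I predicted (278,243). The pins and plate corners also match to about 1 px. The bracket pose is therefore (0.523,-0.197), yaw -95°. I go back to the hitch.

Call:
move_arm(commands=[[0,0,0,0.5,0,0,1],[0,0,0,1,0,0,1],[0,0,0,1,0,0,1]])

```text
clock: 10.0
ee_pos: [0.5314, -0.0113, 0.2483]
orientation: [0.737, 0.676, 0.0, -0.003]
ft_force: [0.3, -1.8, 0.4]
width: 0.0853
```

Call:
move_arm(commands=[[0,0,-0.1,0.5,0,0,1],[0,0,-0.232,1,0,0.2,1],[0,0,-0.232,1,0,0.3,1]])

```text
clock: 10.38
ee_pos: [0.5389, 0.0914, 0.2171]
orientation: [0.6, 0.8, 0.0, -0.005]
ft_force: [-0.3, -0.3, 0.2]
width: 0.0853
```

Run:
```python
from rb import *
row(np.array([.539,.128,.14]),rot(16.3,0))
```

```text
row [-0.003, -0.005, -0.0, 0.345, 0.108, 0.773] | clk 10.38 pos [0.5389 0.0914 0.2171] q [ 0.08  0.15  1.81  0.01  1.19 -0.2 ] F [-0.3 -0.3  0.2] w 0.0853
```

Call:
move_arm(commands=[[0,0,0,0.345,0.108,0.1,1],[0,0,0,0.345,0.108,0.4,1],[0,-0.003,0,0.345,0.108,0.77,1],[0,-0.003,0,0.345,0.108,0.77,1]])

```text
clock: 10.88
ee_pos: [0.5354, 0.1266, 0.1367]
orientation: [0.6, 0.8, -0.005, -0.006]
ft_force: [0.0, 0.5, 0.6]
width: 0.0857
```

Run:
```python
from rb import *
row(np.array([.539,.128,.025]),rot(16.3,0))
g=shot('wrist','w4.png');c=np.array([.538,.132,.058])
d=np.array([H[1],-H[0],0])
print(proj(g,[c+i*.028*H*-1+j*.025*d for i in(-1,1) for j in(-1,1)]).round(1))
p=g['pixels'][:,:,::-1].copy()
for i in(-1,1):
  for j in(-1,1): cv2.circle(p,tuple(int(round(v)) for v in proj(g,[c+i*.028*H+j*.025*d])[0]),3,(0,0,255),1)
cv2.imwrite('pics/w4m.png',p)
```

```text
row [-0.009, -0.002, -0.001, -0.001, 0.054, 1.116] | clk 10.88 pos [0.5354 0.1266 0.1367] q [ 0.15  0.26  1.86  0.    1.04 -0.13] F [0.  0.5 0.6] w 0.0857
[[241.2 163.5]
 [316.  163.6]
 [243.1 241. ]
 [313.  241.3]]
```

View pics/w4m.png

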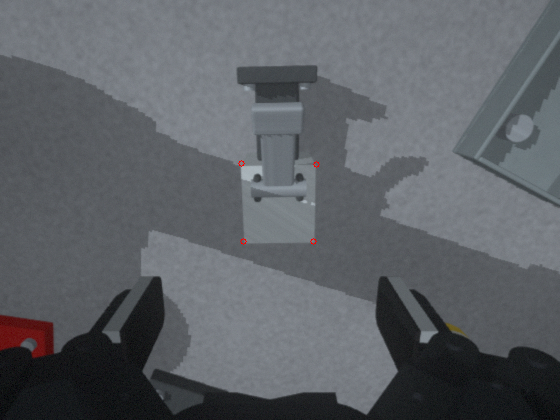

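Predicted and seen block corners agree to about 1 px, e.g. (241,163) and (313,241). I descend.

Call:
move_arm(commands=[[-0.009,0,0,0,0.045,0.3,1],[-0.009,0,0,0,0.045,0.6,1],[-0.009,0,0,0,0.045,0.8,1],[-0.009,0,0,0,0.045,0.9,1],[-0.009,0,0,0,0.045,0.95,1]])

```text
clock: 11.55
ee_pos: [0.5422, 0.1281, 0.0448]
orientation: [0.601, 0.8, 0.004, 0.001]
ft_force: [-0.2, -0.2, -0.5]
width: 0.0853
```

Run:
```python
from rb import *
row(np.array([.539,.128,.025]),rot(16.3,0))
```

```text
row [0.004, -0.002, -0.001, 0.008, -0.032, 0.198] | clk 11.55 pos [0.5422 0.1281 0.0448] q [ 0.15  0.39  1.91  0.01  0.84 -0.13] F [-0.2 -0.2 -0.5] w 0.0853
```

Call:
move_arm(commands=[[0.004,-0.002,0,0,-0.04,0.1,1],[0.004,-0.002,0,0,-0.04,0.19,1],[0.004,-0.002,0,0,-0.04,0.19,0.3],[0.004,-0.002,0,0,-0.04,0.19,-1],[0.004,-0.002,0,0,-0.04,0.19,-1],[0.004,-0.002,0,0,-0.04,0.19,-1],[0.004,-0.002,0,0,-0.04,0.19,-1]], newtons=25)

```text
clock: 12.42
ee_pos: [0.5395, 0.1272, 0.0264]
orientation: [0.601, 0.8, 0.001, 0.001]
ft_force: [2.3, 0.9, 1.2]
width: 0.0491
```

Run:
```python
from rb import *
row(np.array([.539,.128,.025]),rot(16.3,0))
```

```text
row [0.002, 0.0, -0.001, 0.009, -0.003, 0.014] | clk 12.43 pos [0.5395 0.1272 0.0264] q [ 0.15  0.42  1.91 -0.    0.81 -0.13] F [2.3 0.9 1.2] w 0.0491
```

Call:
move_arm(commands=[[0,0,0,0,0,0,-1],[0,0,0,0,0,0,-1],[0,0,0,0,0,-0.1,-1],[0,0,0,0,0,-0.4,-1],[0,0,0,0,0,-0.8,-1],[0,0,0,0,0,-1,-1],[0,0,0,0,0,-1,-1]], newtons=80)

```text
clock: 13.3
ee_pos: [0.539, 0.1271, 0.1268]
orientation: [0.6, 0.8, 0.001, 0.001]
ft_force: [-0.2, 0.1, -7.7]
width: 0.0468
```

Run:
```python
from rb import *
row(np.array([.535,.02,.17]),rot(-5,0))
```

```text
row [0.002, 0.0, 0.235, -1.018, -0.336, -0.433] | clk 13.3 pos [0.539  0.1271 0.1268] q [ 0.15  0.27  1.87 -0.    1.   -0.13] F [-0.2  0.1 -7.7] w 0.0468
```

Call:
move_arm(commands=[[0,0,0.05,-0.2,-0.06,-0.2,-1],[0.002,0,0.15,-0.6,-0.2,-0.43,-1],[0.002,0,0.235,-1,-0.336,-0.43,-1],[0.002,0,0.235,-1,-0.336,-0.43,-1]])

```text
clock: 13.8
ee_pos: [0.5318, 0.019, 0.1671]
orientation: [0.738, 0.674, -0.003, -0.002]
ft_force: [-0.3, 1.3, -8.0]
width: 0.0469
```

Call:
move_arm(commands=[[0,0,0,-0.3,0,0,-1],[0,0,0,-0.7,0,0,-1],[0,0,0,-1,0,0,-1],[0,0,0,-1,0,0,-1]])

```text
clock: 14.3
ee_pos: [0.5206, -0.0815, 0.1647]
orientation: [0.739, 0.674, -0.004, -0.004]
ft_force: [0.3, 1.0, -7.1]
width: 0.047
```

Run:
```python
from rb import *
row(np.array([.5227,-.2005,.15]),rot(-5,0))
```

```text
row [-0.007, 0.001, -0.003, -1.183, 0.132, 0.147] | clk 14.3 pos [ 0.5206 -0.0815  0.1647] q [-0.24  0.18  1.9  -0.    1.08 -0.14] F [ 0.3  1.  -7.1] w 0.047
```

Call:
move_arm(commands=[[-0.007,0,0,-0.3,0.05,0,-1],[-0.007,0,0,-0.7,0.1,0,-1],[-0.007,0,0,-0.95,0.13,0,-1],[-0.007,0,0,-0.95,0.13,0,-1]])

```text
clock: 14.8
ee_pos: [0.5239, -0.1773, 0.1628]
orientation: [0.739, 0.673, -0.001, -0.001]
ft_force: [-0.5, 1.1, -7.2]
width: 0.0471
```

Run:
```python
from rb import *
row(np.array([.5227,-.2005,.15]),rot(-5,0))
```

```text
row [-0.002, 0.0, -0.004, -0.232, 0.01, 0.128] | clk 14.8 pos [ 0.5239 -0.1773  0.1628] q [-0.4   0.22  1.84 -0.    1.08 -0.31] F [-0.5  1.1 -7.2] w 0.0471
```

Call:
move_arm(commands=[[-0.002,0,-0.004,-0.15,0.01,0,-1],[-0.002,0,-0.004,-0.232,0.01,0,-1],[-0.002,0,-0.004,-0.232,0.01,0.1,-1],[-0.002,0,-0.004,-0.232,0.01,0.35,-1],[-0.002,0,-0.004,-0.232,0.01,0.55,-1],[-0.002,0,-0.004,-0.232,0.01,0.6,-1],[-0.002,0,-0.004,-0.232,0.01,0.6,-1]])

```text
clock: 15.68
ee_pos: [0.5224, -0.2001, 0.1025]
orientation: [0.737, 0.676, 0.0, -0.0]
ft_force: [0.1, -0.1, -6.8]
width: 0.0475
```

Run:
```python
from rb import *
row(np.array([.5227,-.2005,.0424]),rot(-5,0))
g=shot('side','s5.png'); f=shot('scene','c5.png')
r=lambda p,u,v:cv2.resize(p[v:v+100,u:u+100],(400,400),interpolation=cv2.INTER_CUBIC)
cv2.imwrite('pics/m5.png',np.hstack([r(g['pixels'],245,110),r(f['pixels'],160,180)])[:,:,::-1])
```

```text
row [-0.0, -0.0, 0.0, -0.004, 0.003, 0.601] | clk 15.68 pos [ 0.5224 -0.2001  0.1025] q [-0.44  0.31  1.87  0.    0.96 -0.36] F [ 0.1 -0.1 -6.8] w 0.0475
```

View pics/m5.png

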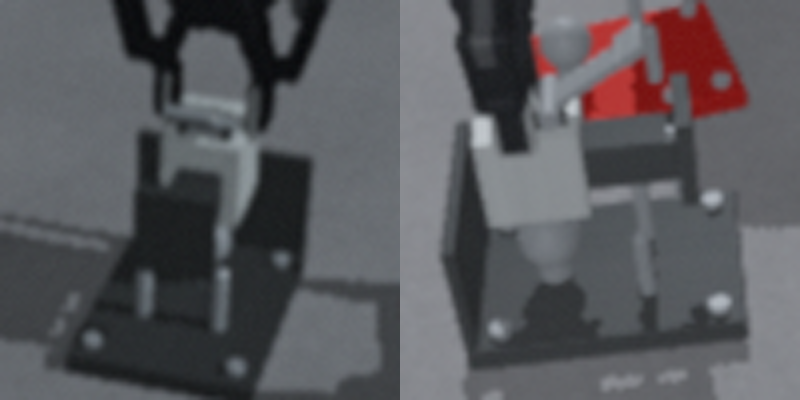

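The hitch is level just above the ball, with the tube in line between the pins, the flange beyond them and the lever up. I lower gently and watch the force.

Call:
move_arm(commands=[[0,0,0,0,0,0.06,-1],[0,0,0,0,0,0.12,-1],[0,0,0,0,0,0.16,-1],[0,0,0,0,0,0.2,-1],[0,0,0,0,0,0.24,-1],[0,0,0,0,0,0.24,-1]])

```text
clock: 16.52
ee_pos: [0.5232, -0.2006, 0.0793]
orientation: [0.737, 0.676, 0.0, 0.001]
ft_force: [0.1, -0.3, -7.4]
width: 0.0471
```

Call:
move_arm(commands=[[0,0,0,0,0,0.05,-1],[0,0,0,0,0,0.1,-1],[0,0,0,0,0,0.15,-1],[0,0,0,0,0,0.2,-1],[0,0,0,0,0,0.2,-1]])

```text
clock: 17.15
ee_pos: [0.5226, -0.2003, 0.0585]
orientation: [0.737, 0.676, 0.0, -0.0]
ft_force: [1.2, -0.1, -6.8]
width: 0.0469
```

Free of contact so far, with about 16 mm to go.

Call:
move_arm(commands=[[0,0,0,0,0,0.05,-1],[0,0,0,0,0,0.1,-1],[0,0,0,0,0,0.13,-1],[0,0,0,0,0,0.145,-1],[0,0,0,0,0,0.145,-1]])

```text
clock: 17.77
ee_pos: [0.5226, -0.2003, 0.044]
orientation: [0.737, 0.676, 0.0, -0.0]
ft_force: [-0.5, 0.6, -6.8]
width: 0.0468
```

Call:
move_arm(commands=[[0,0,0,0,0,0.01,-1],[0,0,0,0,0,0.02,-1],[0,0,0,0,0,0.02,-1]])

```text
clock: 18.15
ee_pos: [0.523, -0.2006, 0.0429]
orientation: [0.737, 0.676, 0.0, 0.0]
ft_force: [-2.2, 0.2, 0.4]
width: 0.047
```

Call:
move_arm(commands=[[0,0,0,0,0,0.008,-1],[0,0,0,0,0,0.008,-1],[0,0,0,0,0,0.008,-0.2],[0,0,0,0,0,0.008,0.3],[0,0,0,0,0,0.008,1],[0,0,0,0,0,0.008,1]], newtons=20)

```text
clock: 18.9
ee_pos: [0.5236, -0.2008, 0.0423]
orientation: [0.737, 0.676, 0.0, 0.001]
ft_force: [-0.1, 0.3, -0.2]
width: 0.0855
```

Call:
move_arm(commands=[[0,0,0,0,0,-0.1,1],[0,0,0,0,0,-0.4,1],[0,0,0,0,0,-0.8,1],[0,0,0,0,0,-1,1],[0,0,0,0,0,-1,1]])

```text
clock: 19.52
ee_pos: [0.5256, -0.2018, 0.1452]
orientation: [0.737, 0.676, 0.002, 0.004]
ft_force: [0.2, 0.7, -0.0]
width: 0.0853
```

Run:
```python
from rb import *
n=np.array([-.0872,-.9962,0]);c=np.array([.523,-.197,.045])
pad0=c-.058*n+[0,0,.072];pad1=c-.071*n+[0,0,.040]
print('pads',pad0,pad1); row(pad0+[0,0,.05],rot(-5,0))
g=shot('side','s6.png'); f=shot('scene','c6.png')
r=lambda p,u,v:cv2.resize(p[v:v+100,u:u+100],(400,400),interpolation=cv2.INTER_CUBIC)
P=[]
for q,u,v in((g,245,110),(f,160,180)):
    i=r(q['pixels'],u,v)[:,:,::-1].copy()
    d=np.array([.9962,-.0872,0])
    for x in [c+a*.028*n+b*.025*d+[0,0,.029] for a in(-1,1) for b in(-1,1)]+[c-.09*n+b*.025*d+[0,0,.029] for b in(-1,1)]+[pad0]:
        cv2.circle(i,tuple(int(round(k)) for k in (proj(q,[x])[0]-[u,v])*4+1.5),4,(0,0,255),1)
    P.append(i)
cv2.imwrite('pics/m6.png',np.hstack(P))
```

```text
pads [ 0.5280576 -0.1392204  0.117    ] [ 0.5291912 -0.1262698  0.085    ]
row [0.005, 0.002, 0.0, 0.625, -0.028, -0.22] | clk 19.52 pos [ 0.5256 -0.2018  0.1452] q [-0.44  0.26  1.84  0.    1.04 -0.36] F [ 0.2  0.7 -0. ] w 0.0853
```

View pics/m6.png

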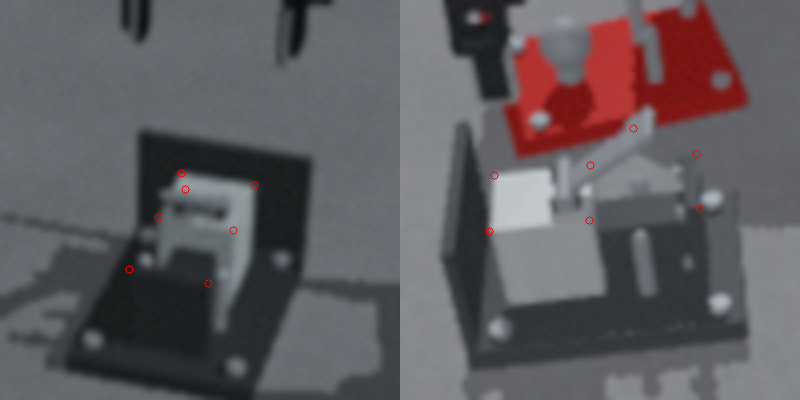

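The hitch is seated flat: the block-top and flange-top outlines fall on the predicted points, the lever is up and the gripper is clear. Next I press the lever with shut fingers.

Call:
move_arm(commands=[[0.005,0.002,0,0,0,-0.3,-1],[0.005,0.002,0,0.3,0,-0.3,-1],[0.005,0.002,0,0.68,-0.03,-0.3,-1],[0.005,0.002,0,0.68,-0.03,-0.3,-1],[0.005,0.002,0,0.68,-0.03,-0.3,-1],[0.005,0.002,0,0.68,-0.03,-0.3,-1]])

```text
clock: 20.38
ee_pos: [0.5259, -0.1334, 0.1715]
orientation: [0.737, 0.675, -0.001, -0.003]
ft_force: [0.4, 0.5, 0.3]
width: 0.0001
```

Run:
```python
from rb import *
row(np.array([.5286,-.1332,.125]),rot(-5,0));row(np.array([.5286,-.1332,.085]),rot(-5,0))
```

```text
row [-0.004, -0.002, -0.0, 0.003, 0.03, 0.465] | clk 20.38 pos [ 0.5259 -0.1334  0.1715] q [-0.33  0.2   1.86  0.    1.1  -0.24] F [0.4 0.5 0.3] w 0.0001
row [-0.004, -0.002, -0.0, 0.002, 0.033, 0.865] | clk 20.38 pos [ 0.5259 -0.1334  0.1715] q [-0.33  0.2   1.86  0.    1.1  -0.24] F [0.4 0.5 0.3] w 0.0001
```

Call:
move_arm(commands=[[-0.004,-0.002,0,0,0.03,0.25,-1],[-0.004,-0.002,0,0,0.03,0.42,-1],[-0.004,-0.002,0,0,0.03,0.5,-1],[-0.004,-0.002,0,0,0.03,0.56,-1],[-0.004,-0.002,0,0,0.03,0.62,-1],[-0.004,-0.002,0,0,0.03,0.67,-1]])

```text
clock: 21.12
ee_pos: [0.5288, -0.1335, 0.1046]
orientation: [0.737, 0.675, -0.0, 0.0]
ft_force: [0.2, -0.5, -0.6]
width: 0.0002
```

Call:
move_arm(commands=[[0,0,0,0,0,0.05,-1],[0,0,0,0,0,0.1,-1],[0,0,0,0,0,0.14,-1],[0,0,0,0,0,0.17,-1],[0,0,0,0,0,0.17,-1]])

```text
clock: 21.75
ee_pos: [0.5299, -0.1327, 0.0884]
orientation: [0.738, 0.675, 0.001, 0.001]
ft_force: [0.2, -0.0, 3.0]
width: -0.0002
```

Call:
move_arm(commands=[[0,0,0,0,0,0.02,-1],[0,0,0,0,0,0.035,-1],[0,0,0,0,0,0.035,-1]])

```text
clock: 22.12
ee_pos: [0.5302, -0.1329, 0.085]
orientation: [0.738, 0.675, 0.001, 0.001]
ft_force: [0.2, 0.1, 3.9]
width: -0.0
```

Run:
```python
from rb import *
row(np.array([.5286,-.1332,.085]),rot(-5,0))
g=shot('side','s7.png'); f=shot('scene','c7.png')
```

```text
row [0.002, -0.0, -0.001, -0.004, -0.016, -0.0] | clk 22.12 pos [ 0.5302 -0.1329  0.085 ] q [-0.33  0.31  1.91  0.    0.92 -0.24] F [0.2 0.1 3.9] w -0.0
```

Force is about 4 N, the hinge friction, at the predicted end height. I press on in small steps until the stop answers.

Call:
move_arm(commands=[[0,0,0,0,0,0.01,-1],[0,0,0,0,0,0.015,-1],[0,0,0,0,0,0.015,-1]])

```text
clock: 22.6
ee_pos: [0.5303, -0.1329, 0.0835]
orientation: [0.738, 0.675, 0.001, 0.001]
ft_force: [1.0, 1.4, 3.2]
width: -0.0002
```

Call:
move_arm(commands=[[0,0,0,0,0,0.01,-1],[0,0,0,0,0,0.02,-1],[0,0,0,0,0,0.02,-1]])

```text
clock: 22.98
ee_pos: [0.5302, -0.1329, 0.0813]
orientation: [0.738, 0.675, 0.001, 0.001]
ft_force: [0.3, 0.5, 3.2]
width: -0.0003
```

Call:
move_arm(commands=[[0,0,0,0,0,0.01,-1],[0,0,0,0,0,0.02,-1],[0,0,0,0,0,0.02,-1]])

```text
clock: 23.35
ee_pos: [0.5302, -0.1329, 0.0791]
orientation: [0.738, 0.675, 0.001, 0.001]
ft_force: [0.8, 0.8, 2.7]
width: 0.0001
```

Call:
move_arm(commands=[[0,0,0,0,0,0.01,-1],[0,0,0,0,0,0.02,-1],[0,0,0,0,0,0.02,-1]])

```text
clock: 23.72
ee_pos: [0.5302, -0.133, 0.077]
orientation: [0.738, 0.675, 0.001, 0.001]
ft_force: [-0.1, 0.8, 2.5]
width: -0.0001
```

Run:
```python
from rb import *
g=shot('side','s8.png'); f=shot('scene','c8.png'); w=shot('wrist','w8.png')
r=lambda p,u,v,m:cv2.resize(p[v:v+m*3//4,u:u+m],(400,300),interpolation=cv2.INTER_CUBIC)
top=np.hstack([r(f['pixels'],170,190,88),r(g['pixels'],255,130,88)])
bot=np.hstack([r(load('c7.png')['pixels'],170,190,88),r(w['pixels'],140,200,280)])
cv2.imwrite('pics/m8.png',np.vstack([top,bot])[:,:,::-1])
```

```text
(no output)
```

View pics/m8.png

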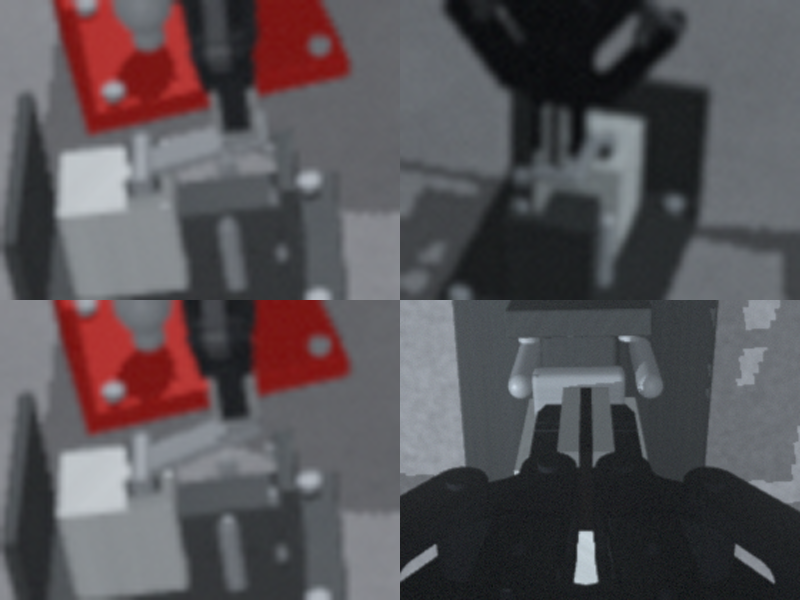

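The lever has moved but is still raised by about 15°, and the fingers press it just nose-side of the pad. The hitch is still seated. I press on in small steps until the stop answers.

Call:
move_arm(commands=[[0,0,0,0,0,0.02,-1],[0,0,0,0,0,0.04,-1],[0,0,0,0,0,0.05,-1],[0,0,0,0,0,0.05,-1]])

```text
clock: 24.38
ee_pos: [0.5301, -0.133, 0.0718]
orientation: [0.737, 0.675, 0.001, 0.001]
ft_force: [0.8, 1.4, 4.0]
width: -0.0
```

Call:
move_arm(commands=[[0,0,0,0,0,0.01,-1],[0,0,0,0,0,0.02,-1],[0,0,0,0,0,0.02,-1]])

```text
clock: 24.75
ee_pos: [0.53, -0.133, 0.0696]
orientation: [0.737, 0.675, 0.001, 0.001]
ft_force: [1.1, 2.0, 2.3]
width: -0.0
```

Call:
move_arm(commands=[[0,0,0,0,0,0.01,-1],[0,0,0,0,0,0.02,-1],[0,0,0,0,0,0.02,-1]])

```text
clock: 25.12
ee_pos: [0.5299, -0.1331, 0.0675]
orientation: [0.737, 0.675, 0.001, 0.001]
ft_force: [0.6, 1.9, 2.7]
width: -0.0003
```

Call:
move_arm(commands=[[0,0,0,0,0,0.01,-1],[0,0,0,0,0,0.02,-1],[0,0,0,0,0,0.02,-1]])

```text
clock: 25.5
ee_pos: [0.5299, -0.1332, 0.0653]
orientation: [0.737, 0.675, 0.001, 0.001]
ft_force: [1.0, 1.6, 2.9]
width: 0.0
```

Call:
move_arm(commands=[[0,0,0,0,0,0.01,-1],[0,0,0,0,0,0.02,-1],[0,0,0,0,0,0.02,-1]])

```text
clock: 25.88
ee_pos: [0.53, -0.133, 0.0635]
orientation: [0.737, 0.675, 0.001, 0.001]
ft_force: [-1.0, 3.0, 5.8]
width: 0.0002
```

Run:
```python
from rb import *
f=shot('scene','c9.png');s=shot('side','s9.png')
n=np.array([-.0872,-.9962,0]);d=np.array([.9962,-.0872,0]);c=np.array([.523,-.197,.045])
piv=c-.014*n+[0,0,.0355]
for t in(0,8,16,24,35):
  t=np.radians(t);u=-n*np.cos(t)+np.array([0,0,np.sin(t)])
  print(round(np.degrees(t)),proj(f,[piv+.064*u+k*.014*d for k in(-1,1)]).round(0).tolist())
for nm in('c7','c8','c9'):
  p=load(nm+'.png')['pixels'].mean(2).astype(int)[208:236,196:238]; print(nm); print('\n'.join(''.join(f'{v:4d}' for v in r[::1]) for r in p[::2]))
```

```text
0 [[228.0, 219.0], [229.0, 227.0]]
8 [[228.0, 216.0], [228.0, 224.0]]
16 [[226.0, 214.0], [227.0, 221.0]]
24 [[225.0, 211.0], [225.0, 218.0]]
35 [[222.0, 207.0], [222.0, 215.0]]
c7
 120  84  58  55  55  53  53  56  54  54  57  78  93  95  95  96  97  95  97 105 104  82  43  33  34  34  38  64  97 105  84  60  56  58  58  57  60  63  63  65  71  78
 134  94  63  55  56  55  54  57  56  65  79  87  88  88  82  74  66  63  66  82 103  91  51  34  35  33  34  51  91 109  95  74  72  81  87  88  89  94  97  99 100 100
  81  83  84  83  75  60  56  58  59  59  58  61  57  57  58  57  59  55  57  71  99  99  66  41  32  31  35  43  83 110 109  99  99 100 100  99  99 100 100  99 100  99
  62  61  61  59  58  55  57  58  58  59  59  63  65  68  70  80  85  86  86  89 102 107  83  40  32  33  35  38  65  99 110 105 101 100 102 101 100 100 100 101 100 101
  58  55  59  62  65  69  73  79  86  87  90  95  99 100  99 100 101 103 109 114 123 124 107  84  81  83  86  91  98 105 104  98 100 100 100  99 100  99 102 101 101 101
  87  88  93 101 107 109 104 102 101 100  99 101 103 107 112 116 126 136 1
[... 5484 characters left out ...]
  91  90  83  85  99 103
 200 192 168 145 156 155 133 116 110 119 122 117 115 119 125 125 126 126 124 118 112 111 109 106 105 103 101 101  98  99 104 102  95  82  74  83  90  91  83 107 144 162
 188 148 103 112 119 118 114  99  79 106 130 126 111 103 102  96  93  93  90  88  88  88  88  87  87  88  89  88  89  89  89  89  90  82  70  78  90  92  90 120 154 168
 196 167 106 106 118 119 117 114 114 126 138 137 119  91  86  84  86  88  87  86  87  86  88  87  88  89  90  90  90  91  89  89  92 101  97  78  64  61  60  67  81  93
 198 177 140 133 134 134 135 135 141 168 185 169 132  94  84  84  85  85  85  84  86  86  86  87  86  86  89  88  87  87  87  83  87  98 100  78  60  58  57  61  75  81
```

The lever now appears level in the scene: its end is at column ~229, rows 218-226, as predicted for fully down. Force is starting to rise. I press a little more to be sure of the stop.

Call:
move_arm(commands=[[0,0,0,0,0,0.01,-1],[0,0,0,0,0,0.02,-1],[0,0,0,0,0,0.02,-1]])

```text
clock: 26.35
ee_pos: [0.5301, -0.133, 0.0632]
orientation: [0.737, 0.676, 0.001, 0.001]
ft_force: [-3.6, 4.3, 13.7]
width: 0.0001
```

Call:
move_arm(commands=[[0,0,0,0,0,0.01,-1],[0,0,0,0,0,0.02,-1],[0,0,0,0,0,0.02,-1]])

```text
clock: 26.72
ee_pos: [0.5301, -0.133, 0.0631]
orientation: [0.737, 0.676, 0.0, 0.0]
ft_force: [-4.2, 4.1, 15.2]
width: -0.0
```

Firm stop: 15 N with no further travel. I retreat straight up.

Call:
move_arm(commands=[[0,0,0,0,0,-0.05,-1],[0,0,0,0,0,-0.2,-1],[0,0,0,0,0,-0.6,-1],[0,0,0,0,0,-1,-1],[0,0,0,0,0,-1,-1]])

```text
clock: 27.35
ee_pos: [0.5331, -0.1345, 0.1675]
orientation: [0.737, 0.676, 0.002, 0.004]
ft_force: [0.0, -0.0, 0.6]
width: -0.0002
```

Call:
move_arm(commands=[[0,0,0,0.4,0,-0.5,-1],[0,0,0,0.8,0,-0.9,-1],[0,0,0,0.8,0,-0.9,-1],[0,0,0,0.8,0,-0.9,-1]])

```text
clock: 27.85
ee_pos: [0.5382, -0.0546, 0.2559]
orientation: [0.737, 0.676, 0.001, 0.004]
ft_force: [0.6, -0.2, -0.2]
width: -0.0001
```

Run:
```python
from rb import *
f=shot('scene','c10.png');s=shot('side','s10.png');st=manip.state();print(st['clock'],st['ft_force'].round(1),st['ee_pos'].round(3))
A=load('scene0.png')['pixels'].astype(int);B=f['pixels'].astype(int)
for nm,(u,v,w,h) in dict(tin=(290,260,40,52),spanner=(160,292,95,40),tray=(375,248,72,48),red=(175,165,60,50),pink=(418,182,45,58),blue=(388,155,36,52),plate=(170,210,22,60)).items():
  print(nm,np.abs(A-B)[v:v+h,u:u+w].mean().round(2))
p=B.mean(2).astype(int)[212:240,186:238]
print('\n'.join(''.join(f'{v:4d}' for v in r) for r in p[::2]))
n=np.array([-.0872,-.9962,0]);d=np.array([.9962,-.0872,0]);c=np.array([.523,-.197,.045]);piv=c-.014*n+[0,0,.0355]
for t in(0,4,8):
  t=np.radians(t);u=-n*np.cos(t)+np.array([0,0,np.sin(t)])
  print(proj(f,[piv+.064*u+k*.014*d for k in(-1,1)]).round(1).tolist())
print('block top corners',proj(f,[c+a*.028*n+b*.025*d+[0,0,.029] for a in(-1,1) for b in(-1,1)]).round(1).tolist())
```

```text
27.95 [ 0.1  0.4 -0.4] [ 0.538 -0.055  0.255]
tin 5.21
spanner 3.28
tray 4.61
red 2.98
pink 3.11
blue 2.81
plate 16.16
  91  77  58  55  63  79  91  94  90  85  79  80  83  81  71  57  58  57  60  59  54  55  56  54  52  56  55  55  57  57  60  64  68  71  78  83  83  84  90  96  96  95  96  96  97  96  97  96  97  97  96  96
  97  87  67  56  59  72  78  74  63  59  59  57  58  56  55  54  55  55  55  58  58  58  61  65  70  76  83  84  85  86  93  97  97  97  98 100  98  95  96  96  96  97  97  98  99  98  98  98  96  97  98  97
  96  94  80  62  53  55  52  56  56  53  56  57  58  59  64  67  70  78  83  85  87  92  96  97  97  96  97  99  98  99  99 100  99  98 100  98  99  98  98  97  97  98  99  97  97  97  96  97  98  98  99  97
  99  98  89  72  61  65  68  71  78  84  86  86  90  97 104 105 101  99  98  97  96  98  99 100 101 107 114 115 115 123 131 131 131 131 119 104 118 135 139 136 137 143 142 123  96  92  92  91  92  97  99  98
  99  98  99  95  95  99  99  98  98  99 100  98 103 127 153 153 128 105  96 117 133 135 136 135 135 136 137 135 134 136 138 140 143 147 143 134 
[... 1426 characters left out ...]
  82  83  84  84  84  85  84  85  84  85  85  86  85  83  80  84  94  96  75  58  53  54  59  72  78
 187 186 186 183 182 180 177 174 170 166 162 158 148 137 136 137 137 137 138 139 138 131 111  86  81  79  79  78  77  77  75  75  74  72  69  67  63  62  61  60  59  57  60  56  57  57  57  55  54  54  71  88
 141 141 141 138 137 137 136 134 135 137 136 137 136 135 136 137 137 137 138 136 137 134 117  81  63  58  57  57  56  55  55  59  78 102 103  84  62  55  53  53  53  53  54  55  53  53  52  53  54  55  69  85
[[228.3, 219.4], [228.7, 227.0]]
[[228.0, 217.9], [228.4, 225.5]]
[[227.6, 216.4], [228.0, 224.0]]
block top corners [[207.2, 220.8], [207.0, 234.6], [183.1, 223.3], [181.8, 237.3]]
```

```bash
python3 -c "
from bench import manip
print(manip.hand_in())"
```

```text
the job is handed in; nothing more can be done
None
```

I finished the job and handed it in at about 28 s, inside the 72 s limit.

**What I did:**
- I gripped the grey hitch across its sides at 45°, lifted it and turned it the right way up.
- I set it down on the bench on its mouth and flange, and let go.
- I took it again from above and lowered it over the dark bracket's ball with its tail between the pins. It showed no contact force until it was down at the expected height, and the lever was still up. Then I let go.
- I pressed the lever down with shut fingers until it stopped: about 15 N with no further travel. Then I moved clear.

**Last checks:**
- **Lever and hitch:** in the last scene picture the lever is level, with its end where I predicted for fully down. The predicted block and flange corners fell on the picture after release, and the pixels around the block still fit at the end.
- **Robot:** it touches nothing, and the wrist force is about 0.
- **Tin, spanner, tray and look-alikes:** these image regions differ from the start only by small amounts, which I took as noise and shadow. I did not measure their positions again.

**One disagreement:** during the press the fingertips sat about 20 mm lower by the reported tool height than the lever's given height (63 mm against about 85 mm at the stop). I did not find out why, so I relied on the picture and the force for the lever's end position. I had used all 12 picture views by then, so I checked the final lever state from pixel values, not by eye.

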